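Sweep bottle caps into the crumb pan

ROBOT

A 6-joint arm with a two-finger parallel gripper is mounted at the origin on a cart in front of the work surface, level with it; the furniture and walls round the work are solid. World frame = base frame: x ahead of the robot, y to its left, z up, the work surface at z = 0. Lengths are in m, angles in rad, forces in N, time in s.
With the tool pointing down it reaches from about 0.35 to 0.775 m from the base axis. Payload 7.3 kg.
Tool frame: the origin (TCP) lies on the centre line of the jaws, within the pads' length; the fingertips stand 14 mm ahead of it and the grasp point (between the pads) lies 5 mm behind it; x points along the fingers, y is the direction in which the jaws open and shut, and the axes are right-handed (so a half turn about x gives the same grasp; the last joint's range is limited). The gripper opens to 92 mm and grips with 3 to 60 N. Pads are 19 mm wide; open, the fingers measure 130 mm over their backs; the gripper's body (75 mm by 190 mm) begins 47 mm behind the grasp point.
Start: joints at [1.072, 0.342, 1.524, -0, 1.275, -0.146], TCP at [0.181, 0.493, 0.241] pointing down, gripper open.
Joint ranges: [-2.53, 2.53], [-0.77, 2.02], [0.04, 2.7], [-1, 4.14], [0.28, 2.66], [-3.11, 3.11]. Speed limits (rad/s): [2.57, 2.57, 3.14, 3.14, 3.14, 3.14].

INTERFACE

Orientations are given as a unit quaternion [x, y, z, w].
In Python, from rig import env gives the robot as it stands.
- The arm moves only by the shell command python3 -m crank 'ROWS' [FORCE]. ROWS is JSON, a list of rows, each an object of numbers: "rx", "ry", "rz": the turn, a rotation vector about the world's x, y, z in rad; "x", "y", "z": the shift along the world's x, y, z in m; "jaw": the closure, from -1 (fully open) to 1 (shut). In form: [{"rx": .., "ry": .., "rz": .., "x": .., "y": .., "z": .., "jaw": ..}, ...]. A call has 1 to 8 rows; each row shifts and turns the commanded pose from where the row before left it; what a row does not reach is not made up. A row lasts 1/10 s, in which the tool goes at most 50 mm and 8.59 degrees, less where a joint would pass 70% of its speed; a pose out of reach is approached as far as the arm can. A call with a gripper value outside its range is refused whole. The fingers move at their own pace and stop on an object; FORCE is the grip in N (left out, the last holds). Time passes only in rows, so rows that do not move let the fingers close. It gives the time, the measured TCP pose, the force and the opening at its end, in the units of the state.
- env.read_state(): the state, without advancing time (a new reading comes with each control period).
- env.snapshot(name): name is "side" or "top"; returns a dict with "image" (384x512x3 uint8, red, green, blue), "intrinsics" (3x3 intrinsics, pixels), "R" (3x3) and "t" (3): a world point X has camera coordinates R X + t. Camera axes: x right, y down, z forward; pixel columns grow to the right and rows downward; lengths in m; the calibration is good to about 2 mm. A picture is of the moment at which its call begins. There is no depth.
- env.finish_job(): hands the job in, once; it reports no verdict.
The state is a dict: "time": time; "qpos": joint angles; "qd": joint speeds; "effort": joint torques, N m; "tool_pos": TCP position; "tool_rot": TCP orientation; "force": force on the tool from outside, world axes, zero at the start; "moment": the same for the moment, N m; "finger_gap": opening from 0.0 (shut) to 1.0 (fully open).
Only numpy, scipy, OpenCV 4.12 (cv2) and the standard library are available. Lean on these libraries where they do the work, as an engineer would, in place of code of your own. Each camera call takes 0.05 s, during which the arm holds its last target. There are 200 camera calls.

TASK

Clear the wooden board that covers the hob: with the fingertips, sweep the red, the green and the blue bottle cap along the board and over the dark sloping lip into the grey crumb pan, until all three are completely inside, past the lip. Only push the caps, do not pick any of them up, and leave the teaspoon and the two spice jars beside the pan where they are.

Things in the scene. Friction and masses are not known exactly. Their poses are not given: they have to be found in the camera images.
- crumb_pan: Low grey crumb pan, open towards the robot, 160 mm wide inside; fixed, it does not move. Origin: middle of the front edge of its dark rubber lip, at board height; x points level into the pan, square to the mouth, y to the left, z up. The lip slopes from height 0 at x = 0 to 4 mm at x = 30 mm; then a flat floor runs to the back wall at x = 140 mm. Walls about 10 mm high at the mouth, 39 mm behind.
- pan_floor (a point): Point on the crumb pan's flat floor, 4 mm above the board, at the middle of the floor: 85 mm behind the lip's front edge and midway between the side walls, which stand 80 mm to either side. Axes as the pan's. A small dark loop handle sticks out behind the pan.
- red_cap_mid (a point): Middle (half-way up) of the red plastic bottle screw cap: a round disc 36 mm across, 16 mm high, 14 to 28 g, with a ribbed rim, lying flat and loose on the board in front of the pan's mouth, its middle 8 mm above the board (12 mm once on the pan floor). It slides when pushed.
- green_cap_mid (a point): Middle (half-way up) of the green plastic bottle screw cap: a round disc 36 mm across, 16 mm high, 14 to 28 g, with a ribbed rim, lying flat and loose on the board in front of the pan's mouth, its middle 8 mm above the board (12 mm once on the pan floor). It slides when pushed.
- blue_cap_mid (a point): Middle (half-way up) of the blue plastic bottle screw cap: a round disc 36 mm across, 16 mm high, 14 to 28 g, with a ribbed rim, lying flat and loose on the board in front of the pan's mouth, its middle 8 mm above the board (12 mm once on the pan floor). It slides when pushed.
- hob_cover: Fixed wooden cover board over the hob, on which all the work lies: 450 mm deep (x), 656 mm wide (y), flat top 75 mm above the origin, which is the centre of its underside. It does not move.
- teaspoon: Steel teaspoon, 138 mm long, 28 mm wide, 12 mm high, lying loose on the board to the left of the caps and the mouth of the pan; origin at the centre of its underside, x along its length. Leave it alone.
- green_jar: Small round spice jar with a green lid, 38 mm across, 81 mm high, standing loose on the board to the right of the pan; origin at the centre of its underside. Leave it alone.
- purple_jar: Small round spice jar with a purple lid, 43 mm across, 67 mm high, standing loose on the board to the left of the pan; origin at the centre of its underside. Leave it alone.

How it is judged:
By the outcome, as a careful person would: the job done as asked, in the order asked, and still so for the second after the job is handed in, with the robot touching nothing.
It also fails if it takes over 51 s, if anything falls off the work surface, if the arm or the gripper's body presses on something with over 40 N, if the wrist force passes 120 N, or if a joint passes its speed limit or range.

## Working session

There is one attempt and no reset: what is moved stays moved. The work goes in short steps, Python scripts to look and compute and a shell command to move; the robot and the scene stay as the last step left them, time stands still between calls to the robot, and variables do not carry over. Pictures are saved under pics/ and viewed, about 8 in all and at most 12, crops included, and the job is handed in when it is done.

```bash
mkdir -p pics; ls; python3 - <<'E'
from rig import env
import cv2,json
s=env.read_state();print({k:(v if not hasattr(v,'tolist') else v.tolist()) for k,v in s.items()})
for n in("top","side"):
    d=env.snapshot(n);cv2.imwrite(f"pics/{n}0.png",d["image"][:,:,::-1])
    print(n,d["intrinsics"],d["R"],d["t"])
E
```

```text
pics
{'time': 0.0, 'qpos': [1.0719755223696945, 0.34277728543427166, 1.5250414901146392, -2.3300458090289904e-05, 1.275403971331893, -0.1459788522829116], 'qd': [-0.0007557955449467331, -0.0004203395512833247, 0.00010469485845340955, 0.0005266416184835745, 0.0014602965044001443, 0.001361143344358584], 'effort': [0.0014374583042808808, -43.12313675880432, -24.422841668128967, 0.07187429582700133, 0.055764312855899334, -0.00011197428648301866], 'tool_pos': [0.18120440529004325, 0.4923121292642657, 0.24000809423661218], 'tool_rot': [0.12355081904500816, 0.696306492080189, -0.1246490748023253, 0.6959562287609858], 'force': [0.28024673608179973, 0.7385679252576829, 0.3835501453535769], 'moment': [-0.00033829720837175463, 0.04668026833692405, -0.04358572364774466], 'finger_gap': 0.9968268348136713}
top [[360.65541548   0.         259.07610288]
 [  0.         360.65541548 188.32530449]
 [  0.           0.           1.        ]] [[-0.21661058 -0.97625757  0.00100639]
 [-0.93206037  0.20649729 -0.29769506]
 [ 0.29041924 -0.06542191 -0.95466048]] [0.14085924 0.60206998 0.75305656]
side [[404.95733103   0.         257.89284237]
 [  0.         404.95733103 196.97545658]
 [  0.           0.           1.        ]] [[ 0.84855883 -0.5287094  -0.02035382]
 [-0.2681453  -0.39656374 -0.87797227]
 [ 0.45612061  0.7504689  -0.4782786 ]] [-0.51406348  0.22901343  0.62730388]
```

View pics/top0.png

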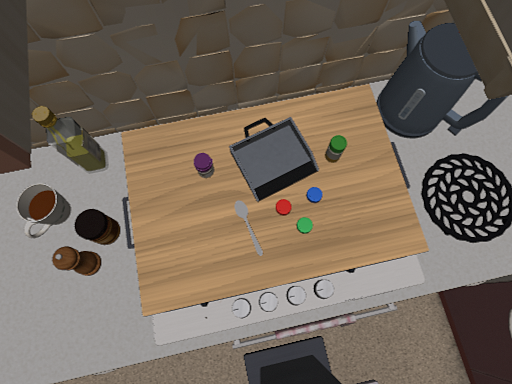

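View pics/side0.png

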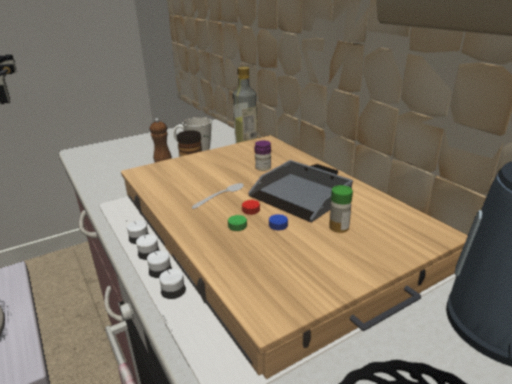

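The top view shows red at (284,207), green at (305,225), blue at (314,195), and the pan mouth running roughly from (260,200) to (317,170). The spoon spans (240,205) to (262,253). The side view shows the same layout. Next I'll measure them.

```bash
cat > h.py <<'E'
import numpy as np,cv2
from rig import env
def ray(d,uv,z):
    K,R,t=[np.array(d[k]) for k in("intrinsics","R","t")]
    c=-R.T@t; v=R.T@np.linalg.solve(K,[uv[0],uv[1],1.]); return c+v*(z-c[2])/v[2]
def proj(d,X):
    p=np.array(d["R"])@np.array(X)+np.array(d["t"]);p=np.array(d["intrinsics"])@p;return p[:2]/p[2]
def dirn(d,uv):
    K,R,t=[np.array(d[k]) for k in("intrinsics","R","t")]
    v=R.T@np.linalg.solve(K,[uv[0],uv[1],1.]);return -R.T@t,v/np.linalg.norm(v)
def tri(d1,u1,d2,u2):
    A=np.zeros((3,3));b=np.zeros(3)
    for d,u in((d1,u1),(d2,u2)):
        c,v=dirn(d,u);P=np.eye(3)-np.outer(v,v);A+=P;b+=P@c
    return np.linalg.solve(A,b)
H={"red":[(0,6),(174,180)],"green":[(55,80)],"blue":[(108,126)]}
def caps(d):
    hsv=cv2.cvtColor(d["image"],cv2.COLOR_RGB2HSV);o={}
    for n,rs in H.items():
        m=sum(cv2.inRange(hsv,(a,150,60),(b,255,255)) for a,b in rs)
        _,_,st,ce=cv2.connectedComponentsWithStats(m)
        o[n]=[(st[i,4],ce[i].round(1).tolist()) for i in range(1,len(st)) if st[i,4]>25]
    return o
E
python3 - <<'E'
from h import *
D={}
for n in("top","side"):
    d=D[n]=env.snapshot(n);o=caps(d);print(n,o)
    for k,l in o.items():
        for a,uv in l: print(k,a,ray(d,uv,.083).round(4))
t=D["top"]["image"][110:270,190:350,::-1]
cv2.imwrite("pics/c1.png",cv2.resize(t,(592,592),interpolation=cv2.INTER_CUBIC))
E
```

```text
top {'red': [(np.int32(195), [283.1, 206.6])], 'green': [(np.int32(177), [338.1, 142.5]), (np.int32(179), [304.1, 224.9])], 'blue': [(np.int32(177), [314.0, 194.2])]}
red 195 [ 0.5652 -0.0384  0.083 ]
green 177 [ 0.6943 -0.2092  0.083 ]
green 179 [ 0.5127 -0.0752  0.083 ]
blue 177 [ 0.5788 -0.1166  0.083 ]
side {'red': [(np.int32(199), [250.5, 206.4])], 'green': [], 'blue': [(np.int32(122), [277.9, 219.8])]}
red 199 [ 0.5668 -0.0375  0.083 ]
blue 122 [ 0.5838 -0.1106  0.083 ]
```

View pics/c1.png

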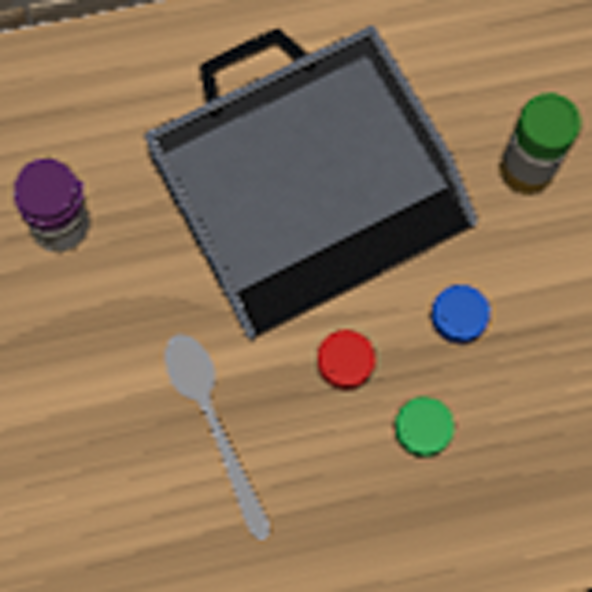

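The crop (scale 3.7, offset 190,110) shows the lip's front corners at about (255,337) and (474,222). The spoon runs from (185,338) to (262,535), and the jar bases are at about (525,178) and (62,238).

```bash
python3 - <<'E'
from h import *
d=env.snapshot("top")
f=lambda p,z=.075: ray(d,(190+(p[0]-1.85+.5)/3.7,110+(p[1]-1.35)/3.7),z)
P={k:f(v) for k,v in dict(L=(254,337),R=(474,222),spbowl=(187,338),sp_r=(213,395),spend=(262,535),gj=(525,178),pj=(62,238)).items()}
P["backL"]=f((150,133),.114);P["backR"]=f((374,30),.114)
for k,v in P.items(): print(k,v.round(4))
y=P["L"]-P["R"];print("width",np.linalg.norm(y));
yaw=np.arctan2(y[1],y[0])-np.pi/2;x=(P["backL"]+P["backR"]-P["L"]-P["R"])/2
print("yaw",yaw,np.arctan2(x[1],x[0]),np.linalg.norm(x))
o=(P["L"]+P["R"])/2;print("o",o)
yw=(yaw+np.arctan2(x[1],x[0]))/2
M=np.array([[np.cos(yw),np.sin(yw)],[-np.sin(yw),np.cos(yw)]])
for k,v in list(P.items())+[("red",[.5652,-.0384]),("green",[.5127,-.0752]),("blue",[.579,-.1166])]: print(k,"panframe",(M@(np.array(v[:2])-o[:2])).round(4))
s=env.read_state()
from scipy.spatial.transform import Rotation as Ro
print(Ro.from_quat(s["tool_rot"]).as_matrix().round(3))
E
```

```text
L [0.5938 0.0145 0.075 ]
R [ 0.639  -0.1434  0.075 ]
spbowl [0.6024 0.0565 0.075 ]
sp_r [0.5624 0.048  0.075 ]
spend [0.4703 0.0368 0.075 ]
gj [ 0.6617 -0.1847  0.075 ]
pj [0.6865 0.1226 0.075 ]
backL [0.7296 0.0525 0.114 ]
backR [ 0.7699 -0.105   0.114 ]
width 0.1643030874563576
yaw 0.2785075333842546 0.2788134842037226 0.14413852301021515
o [ 0.61636605 -0.06445156  0.075     ]
L panframe [0.     0.0822]
R panframe [-0.     -0.0822]
spbowl panframe [0.0198 0.1201]
sp_r panframe [-0.021   0.1229]
spend panframe [-0.1126  0.1376]
gj panframe [ 0.0105 -0.1281]
pj panframe [0.1189 0.1606]
backL panframe [0.141  0.0813]
backR panframe [ 0.1365 -0.0813]
red panframe [-0.042   0.0391]
green panframe [-0.1026  0.0182]
blue panframe [-0.0503 -0.0399]
[[-0.     0.346  0.938]
 [-0.001  0.938 -0.346]
 [-1.    -0.001 -0.   ]]
```

The cap heights agree between the two views, the mouth measures 164 mm and the yaw 0.279 rad. I'll push with the jaws along the pan's y axis so the gripper body stays clear of the green jar. Fingers shut, I'll go to a hover behind red first.

```bash
python3 -m crank '[{"x":0.025,"y":-0.038,"rz":0.1264,"jaw":1},{"x":0.025,"y":-0.038,"rz":0.1264,"jaw":1},{"x":0.025,"y":-0.038,"rz":0.1264,"jaw":1},{"x":0.025,"y":-0.038,"rz":0.1264,"jaw":1},{"x":0.025,"y":-0.038,"rz":0.1264,"jaw":1},{"x":0.025,"y":-0.038,"jaw":1},{"x":0.025,"y":-0.038,"jaw":1}]' 20
python3 -m crank '[{"x":0.025,"y":-0.038,"jaw":1},{"x":0.025,"y":-0.038,"jaw":1},{"x":0.025,"y":-0.038,"jaw":1},{"x":0.025,"y":-0.038,"jaw":1},{"x":0.025,"y":-0.038,"jaw":1},{"x":0.025,"y":-0.038,"jaw":1},{"x":0.025,"y":-0.038,"jaw":1},{"jaw":1}]'
cat >> h.py <<'E'
from scipy.spatial.transform import Rotation as Ro
O=np.array([.6164,-.0645]);YW=.2787
M=np.array([[np.cos(YW),np.sin(YW)],[-np.sin(YW),np.cos(YW)]])
def pan(p): return (M@(np.array(p[:2])-O)).round(4)
def world(p): return O+M.T@np.array(p)
def tool(goal=None,z=None):
    s=env.read_state();R=Ro.from_quat(s["tool_rot"]).as_matrix();p=np.array(s["tool_pos"])
    print("t",round(s["time"],2),"pan",pan(p),"tipz above board",round(p[2]-.014-.075,4),"yaw err",round(np.arctan2(*R[:2,1][::-1])-np.pi/2-YW,4),"xax",R[:,0].round(3),"F",np.round(s["force"],1),"gap",round(s["finger_gap"],3))
    if goal is not None: print("shift",(world(goal)-p[:2]).round(4))
E
python3 - <<'E'
from h import *
tool((-.076,.047))
E
```

```text
t 0.25 pan [-0.2651  0.6552] tipz above board 0.1514 yaw err -0.6315 xax [-0.    -0.001 -1.   ] F [ 0.2 -0.5 -0.1] gap 1.003
shift [ 0.3491 -0.5327]validation failed for argument at $[0]...
validation failed for argument at $[0]...
```

```bash
python3 -m crank '[{"rx":0,"ry":0,"rz":0.1264,"x":0.025,"y":-0.038,"z":0,"jaw":1},{"rx":0,"ry":0,"rz":0.1264,"x":0.025,"y":-0.038,"z":0,"jaw":1},{"rx":0,"ry":0,"rz":0.1264,"x":0.025,"y":-0.038,"z":0,"jaw":1},{"rx":0,"ry":0,"rz":0.1264,"x":0.025,"y":-0.038,"z":0,"jaw":1},{"rx":0,"ry":0,"rz":0.1264,"x":0.025,"y":-0.038,"z":0,"jaw":1},{"rx":0,"ry":0,"rz":0,"x":0.025,"y":-0.038,"z":0,"jaw":1},{"rx":0,"ry":0,"rz":0,"x":0.025,"y":-0.038,"z":0,"jaw":1}]' 20
python3 - <<'E'
from h import *
tool((-.076,.047))
E
```

```text
time: 0.95
tool_pos: [0.3549, 0.2287, 0.2409]
tool_rot: [-0.094, 0.701, 0.095, 0.701]
force: [0.8, 0.2, 0.9]
finger_gap: 0.44
t 0.95 pan [-0.1707  0.3538] tipz above board 0.1519 yaw err -0.0107 xax [ 0.  0. -1.] F [0.8 0.2 0.9] gap 0.44
shift [ 0.1755 -0.2689]
```

```bash
python3 -m crank '[{"rx":0,"ry":0,"rz":0.01,"x":0.025,"y":-0.038,"z":0,"jaw":1},{"rx":0,"ry":0,"rz":0,"x":0.025,"y":-0.038,"z":0,"jaw":1},{"rx":0,"ry":0,"rz":0,"x":0.025,"y":-0.038,"z":0,"jaw":1},{"rx":0,"ry":0,"rz":0,"x":0.025,"y":-0.038,"z":-0.02,"jaw":1},{"rx":0,"ry":0,"rz":0,"x":0.025,"y":-0.038,"z":-0.02,"jaw":1},{"rx":0,"ry":0,"rz":0,"x":0.025,"y":-0.038,"z":-0.03,"jaw":1},{"rx":0,"ry":0,"rz":0,"x":0.025,"y":-0.038,"z":-0.03,"jaw":1},{"rx":0,"ry":0,"rz":0,"x":0,"y":0,"z":0,"jaw":1}]'
python3 - <<'E'
from h import *
tool((-.076,.047))
d=env.snapshot("top");print(caps(d))
cv2.imwrite("pics/c2.png",cv2.resize(d["image"][110:310,190:390,::-1],(600,600)))
E
```

```text
time: 1.75
tool_pos: [0.5254, -0.0332, 0.1416]
tool_rot: [-0.096, 0.702, 0.097, 0.699]
force: [-0.0, 0.9, -0.5]
finger_gap: 0.005
t 1.75 pan [-0.0788  0.0551] tipz above board 0.0526 yaw err -0.0055 xax [-0.005  0.    -1.   ] F [-0.   0.9 -0.5] gap 0.005
shift [ 0.005 -0.007]
{'red': [], 'green': [], 'blue': []}
```

View pics/c2.png

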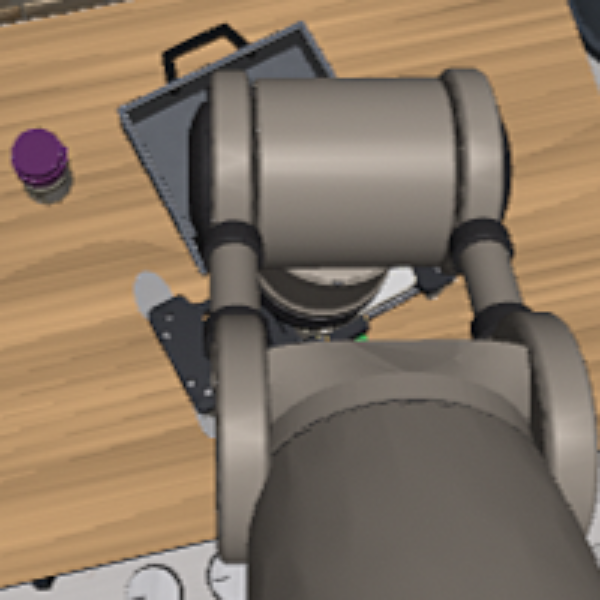

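The top view is blocked by the arm, so I'll use the side view from here. Next I'll lower partway and correct.

```bash
python3 -m crank '[{"rx":0,"ry":0,"rz":0,"x":0.002,"y":-0.004,"z":-0.012,"jaw":1},{"rx":0,"ry":0,"rz":0,"x":0.002,"y":-0.003,"z":-0.010,"jaw":1},{"rx":0,"ry":0,"rz":0,"x":0,"y":0,"z":0,"jaw":1},{"rx":0,"ry":0,"rz":0,"x":0,"y":0,"z":0,"jaw":1}]'
python3 - <<'E'
from h import *
tool((-.076,.047))
d=env.snapshot("side");print(caps(d))
cv2.imwrite("pics/c3.png",cv2.resize(d["image"][120:270,180:380,::-1],(800,600)))
E
```

```text
time: 2.2
tool_pos: [0.529, -0.0358, 0.1239]
tool_rot: [-0.098, 0.7, 0.098, 0.7]
force: [-0.0, -0.5, 0.0]
finger_gap: 0.001
t 2.2 pan [-0.0761  0.0516] tipz above board 0.0349 yaw err -0.0002 xax [ 0.  0. -1.] F [-0.  -0.5  0. ] gap 0.001
shift [ 0.0014 -0.0044]
{'red': [(np.int32(201), [250.5, 206.4])], 'green': [], 'blue': [(np.int32(127), [277.9, 219.8])]}
```

View pics/c3.png

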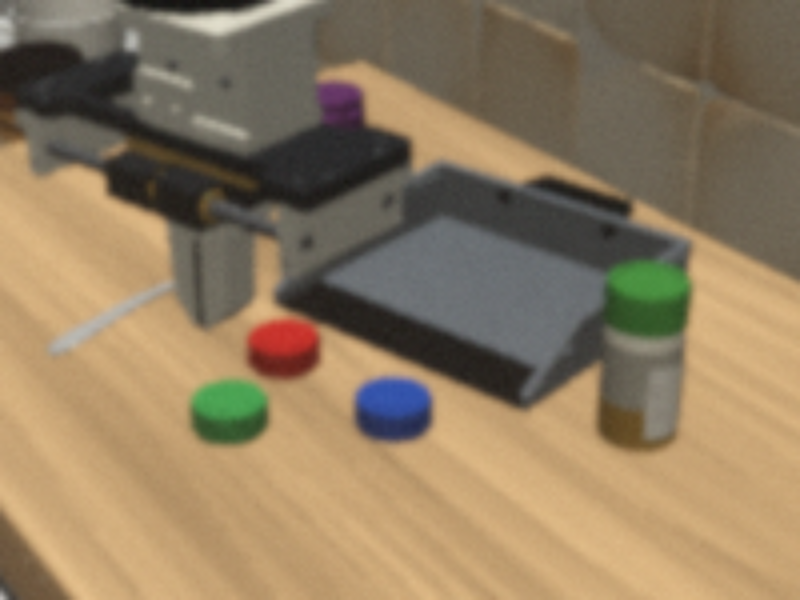

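The side crop shows the shut fingers above the gap left of and behind red (284,345), with green at (230,410), blue at (393,408) and the body clear of everything. I'll lower the rest of the way.

```bash
python3 -m crank '[{"rx":0,"ry":0,"rz":0,"x":0.001,"y":-0.004,"z":-0.01,"jaw":1},{"rx":0,"ry":0,"rz":0,"x":0,"y":0,"z":-0.01,"jaw":1},{"rx":0,"ry":0,"rz":0,"x":0,"y":0,"z":-0.01,"jaw":1},{"rx":0,"ry":0,"rz":0,"x":0,"y":0,"z":0,"jaw":1},{"rx":0,"ry":0,"rz":0,"x":0,"y":0,"z":0,"jaw":1}]'
python3 - <<'E'
from h import *
tool((.06,.045))
d=env.snapshot("side");print(caps(d))
cv2.imwrite("pics/c4.png",cv2.resize(d["image"][120:270,180:380,::-1],(800,600)))
E
```

```text
time: 2.75
tool_pos: [0.53, -0.0404, 0.0932]
tool_rot: [-0.098, 0.701, 0.098, 0.7]
force: [-0.3, -0.3, -0.3]
finger_gap: 0.005
t 2.75 pan [-0.0765  0.0469] tipz above board 0.0042 yaw err -0.0012 xax [-0.001  0.    -1.   ] F [-0.3 -0.3 -0.3] gap 0.005
shift [0.1318 0.0357]
{'red': [(np.int32(132), [250.8, 207.6])], 'green': [], 'blue': [(np.int32(125), [278.0, 219.8])]}
```

View pics/c4.png

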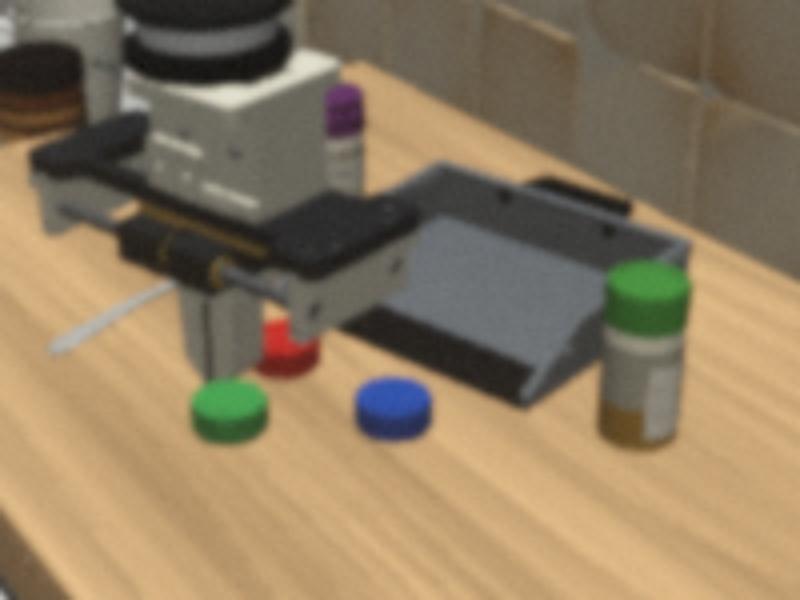

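The tip sits cleanly between green and red. I'll sweep red in along the pan's x axis, rising 5 mm for the lip.

```bash
python3 -m crank '[{"rx":0,"ry":0,"rz":0,"x":0.0095,"y":0.0022,"z":0,"jaw":1},{"rx":0,"ry":0,"rz":0,"x":0.0095,"y":0.0022,"z":0,"jaw":1},{"rx":0,"ry":0,"rz":0,"x":0.0095,"y":0.0022,"z":0.001,"jaw":1},{"rx":0,"ry":0,"rz":0,"x":0.0095,"y":0.0022,"z":0.001,"jaw":1},{"rx":0,"ry":0,"rz":0,"x":0.0095,"y":0.0022,"z":0.001,"jaw":1},{"rx":0,"ry":0,"rz":0,"x":0.0095,"y":0.0022,"z":0.001,"jaw":1},{"rx":0,"ry":0,"rz":0,"x":0.0095,"y":0.0022,"z":0.001,"jaw":1}]'
python3 - <<'E'
from h import *
tool((.06,.040))
d=env.snapshot("side");o=caps(d)
for k,l in o.items(): print(k,[(a,uv,pan(ray(d,uv,.083)),pan(ray(d,uv,.087))) for a,uv in l])
cv2.imwrite("pics/c5.png",cv2.resize(d["image"][120:270,180:380,::-1],(800,600)))
E
```

```text
time: 3.5
tool_pos: [0.5975, -0.0248, 0.0987]
tool_rot: [-0.098, 0.7, 0.098, 0.7]
force: [0.2, -0.1, 0.6]
finger_gap: 0.006
t 3.5 pan [-0.0073  0.0434] tipz above board 0.0097 yaw err -0.0011 xax [-0.  0. -1.] F [ 0.2 -0.1  0.6] gap 0.006
shift [0.0656 0.0153]
red [(np.int32(143), [273.6, 195.1], array([0.0264, 0.0348]), array([0.0208, 0.03  ]))]
green []
blue [(np.int32(122), [277.9, 219.8], array([-0.044 , -0.0353]), array([-0.049 , -0.0394]))]
```

View pics/c5.png

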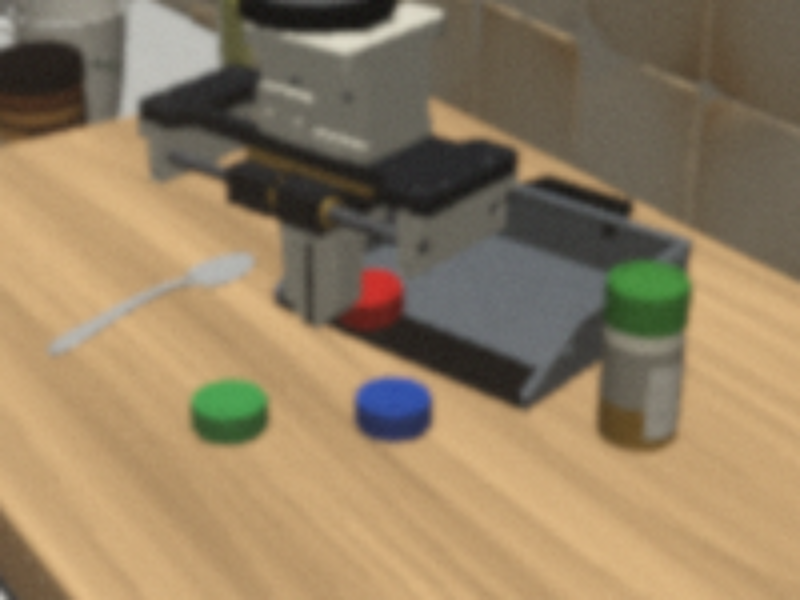

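Red is riding up the lip at (375,298) in the crop, pushed straight. I'll continue, then back off and lift.

```bash
python3 -m crank '[{"rx":0,"ry":0,"rz":0,"x":0.0095,"y":0.0022,"z":0,"jaw":1},{"rx":0,"ry":0,"rz":0,"x":0.0095,"y":0.0022,"z":0,"jaw":1},{"rx":0,"ry":0,"rz":0,"x":0.0095,"y":0.0022,"z":0,"jaw":1},{"rx":0,"ry":0,"rz":0,"x":0.0095,"y":0.0022,"z":0,"jaw":1},{"rx":0,"ry":0,"rz":0,"x":0.0095,"y":0.0022,"z":0,"jaw":1},{"rx":0,"ry":0,"rz":0,"x":0.0095,"y":0.0022,"z":0,"jaw":1},{"rx":0,"ry":0,"rz":0,"x":0.008,"y":0.0022,"z":0,"jaw":1},{"rx":0,"ry":0,"rz":0,"x":0,"y":0,"z":0,"jaw":1}]'
python3 -m crank '[{"rx":0,"ry":0,"rz":0,"x":-0.01,"y":-0.0028,"z":0,"jaw":1},{"rx":0,"ry":0,"rz":0,"x":-0.01,"y":-0.0028,"z":0.02,"jaw":1},{"rx":0,"ry":0,"rz":0,"x":-0.01,"y":-0.0028,"z":0.03,"jaw":1},{"rx":0,"ry":0,"rz":0,"x":0,"y":0,"z":0,"jaw":1}]'
python3 - <<'E'
from h import *
tool((-.140,.014))
d=env.snapshot("side");o=caps(d)
for k,l in o.items(): print(k,[(a,uv,pan(ray(d,uv,.083)),pan(ray(d,uv,.087))) for a,uv in l])
E
```

```text
time: 4.35
tool_pos: [0.6626, -0.0094, 0.0985]
tool_rot: [-0.098, 0.7, 0.098, 0.7]
force: [0.6, -0.6, -0.2]
finger_gap: 0.004
time: 4.75
tool_pos: [0.6327, -0.0187, 0.153]
tool_rot: [-0.098, 0.698, 0.097, 0.702]
force: [1.1, 0.5, 0.4]
finger_gap: 0.003
t 4.75 pan [0.0282 0.0396] tipz above board 0.064 yaw err -0.0016 xax [ 0.006 -0.001 -1.   ] F [1.1 0.5 0.4] gap 0.003
shift [-0.1547 -0.0709]
red [(np.int32(148), [292.0, 182.9], array([0.0969, 0.0404]), array([0.0905, 0.0355]))]
green []
blue [(np.int32(121), [277.9, 219.8], array([-0.044 , -0.0353]), array([-0.049 , -0.0394]))]
```

Red is in, at about (0.09, 0.036) in the pan frame. Now behind green.

```bash
python3 -m crank '[{"rx":0,"ry":0,"rz":0,"x":-0.026,"y":-0.0118,"z":0,"jaw":1},{"rx":0,"ry":0,"rz":0,"x":-0.026,"y":-0.0118,"z":0,"jaw":1},{"rx":0,"ry":0,"rz":0,"x":-0.026,"y":-0.0118,"z":0,"jaw":1},{"rx":0,"ry":0,"rz":0,"x":-0.026,"y":-0.0118,"z":0,"jaw":1},{"rx":0,"ry":0,"rz":0,"x":-0.026,"y":-0.0118,"z":0,"jaw":1},{"rx":0,"ry":0,"rz":0,"x":-0.025,"y":-0.0118,"z":0,"jaw":1},{"rx":0,"ry":0,"rz":0,"x":0,"y":0,"z":0,"jaw":1},{"rx":0,"ry":0,"rz":0,"x":0,"y":0,"z":0,"jaw":1}]'
python3 - <<'E'
from h import *
tool((-.140,.014))
E
```

```text
time: 5.6
tool_pos: [0.4766, -0.089, 0.1484]
tool_rot: [-0.097, 0.7, 0.098, 0.7]
force: [0.5, -0.1, 0.0]
finger_gap: 0.008
t 5.6 pan [-0.1411  0.0149] tipz above board 0.0594 yaw err -0.0022 xax [-0.  0. -1.] F [ 0.5 -0.1  0. ] gap 0.008
shift [ 0.0013 -0.0006]
```

```bash
python3 -m crank '[{"rx":0,"ry":0,"rz":0,"x":0,"y":0,"z":-0.02,"jaw":1},{"rx":0,"ry":0,"rz":0,"x":0,"y":0,"z":-0.02,"jaw":1},{"rx":0,"ry":0,"rz":0,"x":0,"y":0,"z":-0.015,"jaw":1},{"rx":0,"ry":0,"rz":0,"x":0,"y":0,"z":0,"jaw":1},{"rx":0,"ry":0,"rz":0,"x":0,"y":0,"z":0,"jaw":1}]'
python3 -m crank '[{"rx":0,"ry":0,"rz":0,"x":0.0115,"y":0.0033,"z":0,"jaw":1},{"rx":0,"ry":0,"rz":0,"x":0.0115,"y":0.0033,"z":0,"jaw":1},{"rx":0,"ry":0,"rz":0,"x":0.0115,"y":0.0033,"z":0,"jaw":1},{"rx":0,"ry":0,"rz":0,"x":0.0115,"y":0.0033,"z":0,"jaw":1},{"rx":0,"ry":0,"rz":0,"x":0.0115,"y":0.0033,"z":0,"jaw":1},{"rx":0,"ry":0,"rz":0,"x":0.0115,"y":0.0033,"z":0,"jaw":1},{"rx":0,"ry":0,"rz":0,"x":0.0115,"y":0.0033,"z":0,"jaw":1}]'
python3 - <<'E'
from h import *
tool((.035,.014))
d=env.snapshot("side")
cv2.imwrite("pics/c6.png",cv2.resize(d["image"][120:270,180:380,::-1],(800,600)))
E
```

```text
time: 6.1
tool_pos: [0.4773, -0.0886, 0.0935]
tool_rot: [-0.098, 0.7, 0.098, 0.7]
force: [-0.1, 0.1, -0.6]
finger_gap: 0.005
time: 6.8
tool_pos: [0.5591, -0.0653, 0.0944]
tool_rot: [-0.098, 0.7, 0.098, 0.701]
force: [-0.0, 0.2, 0.4]
finger_gap: 0.004
t 6.8 pan [-0.0553  0.0151] tipz above board 0.0054 yaw err -0.0008 xax [ 0.002 -0.    -1.   ] F [-0.   0.2  0.4] gap 0.004
shift [0.0871 0.0238]
```

View pics/c6.png

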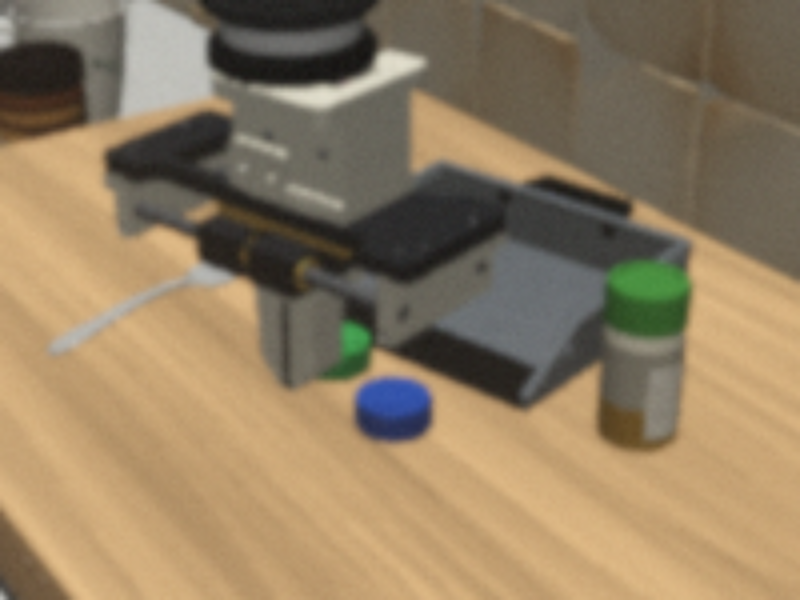

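Green, at (345,350) in the crop, is ahead of the fingers and clear of blue. I'll continue over the lip, then back off.

```bash
python3 -m crank '[{"rx":0,"ry":0,"rz":0,"x":0.0115,"y":0.0033,"z":0.001,"jaw":1},{"rx":0,"ry":0,"rz":0,"x":0.0115,"y":0.0033,"z":0.002,"jaw":1},{"rx":0,"ry":0,"rz":0,"x":0.0115,"y":0.0031,"z":0.002,"jaw":1},{"rx":0,"ry":0,"rz":0,"x":0.0115,"y":0.0031,"z":0,"jaw":1},{"rx":0,"ry":0,"rz":0,"x":0.0115,"y":0.0031,"z":0,"jaw":1},{"rx":0,"ry":0,"rz":0,"x":0.0115,"y":0.0031,"z":0,"jaw":1},{"rx":0,"ry":0,"rz":0,"x":0.0115,"y":0.0031,"z":0,"jaw":1},{"rx":0,"ry":0,"rz":0,"x":0.004,"y":0.001,"z":0,"jaw":1}]'
python3 -m crank '[{"rx":0,"ry":0,"rz":0,"x":0,"y":0,"z":0,"jaw":1},{"rx":0,"ry":0,"rz":0,"x":-0.01,"y":-0.0028,"z":0,"jaw":1},{"rx":0,"ry":0,"rz":0,"x":-0.01,"y":-0.0028,"z":0.02,"jaw":1},{"rx":0,"ry":0,"rz":0,"x":-0.01,"y":-0.0028,"z":0.03,"jaw":1},{"rx":0,"ry":0,"rz":0,"x":-0.02,"y":-0.0058,"z":0,"jaw":1},{"rx":0,"ry":0,"rz":0,"x":-0.02,"y":-0.0058,"z":0,"jaw":1},{"rx":0,"ry":0,"rz":0,"x":0,"y":0,"z":0,"jaw":1}]'
python3 - <<'E'
from h import *
H["green"]=[(55,85)]
tool((-.088,.003))
d=env.snapshot("side")
hsv=cv2.cvtColor(d["image"],cv2.COLOR_RGB2HSV)
o=caps(d)
m=cv2.inRange(hsv,(50,120,40),(85,255,255));_,_,st,ce=cv2.connectedComponentsWithStats(m)
o["g2"]=[(st[i,4],ce[i]) for i in range(1,len(st)) if st[i,4]>15]
for k,l in o.items(): print(k,[(a,uv,pan(ray(d,uv,.083)),pan(ray(d,uv,.087))) for a,uv in l])
cv2.imwrite("pics/c7.png",cv2.resize(d["image"][120:270,180:380,::-1],(800,600)))
E
```

```text
time: 7.65
tool_pos: [0.6431, -0.0421, 0.0991]
tool_rot: [-0.098, 0.7, 0.098, 0.701]
force: [-0.8, 0.2, 0.3]
finger_gap: 0.005
time: 8.35
tool_pos: [0.5695, -0.0631, 0.1492]
tool_rot: [-0.097, 0.701, 0.098, 0.7]
force: [-0.5, -0.5, -0.9]
finger_gap: 0.004
t 8.35 pan [-0.0448  0.0142] tipz above board 0.0602 yaw err -0.0022 xax [-0.001  0.    -1.   ] F [-0.5 -0.5 -0.9] gap 0.004
shift [-0.0385 -0.0227]
red [(np.int32(89), [292.9, 180.2], array([0.109 , 0.0472]), array([0.1025, 0.0423]))]
green []
blue [(np.int32(121), [278.0, 219.7], array([-0.0436, -0.0352]), array([-0.0486, -0.0393]))]
g2 [(np.int32(140), array([290.71428571, 189.42142857]), array([0.0701, 0.0231]), array([0.064 , 0.0184])), (np.int32(291), array([341.51546392, 194.05841924]), array([ 0.1221, -0.0722]), array([ 0.1155, -0.0759]))]
```

View pics/c7.png

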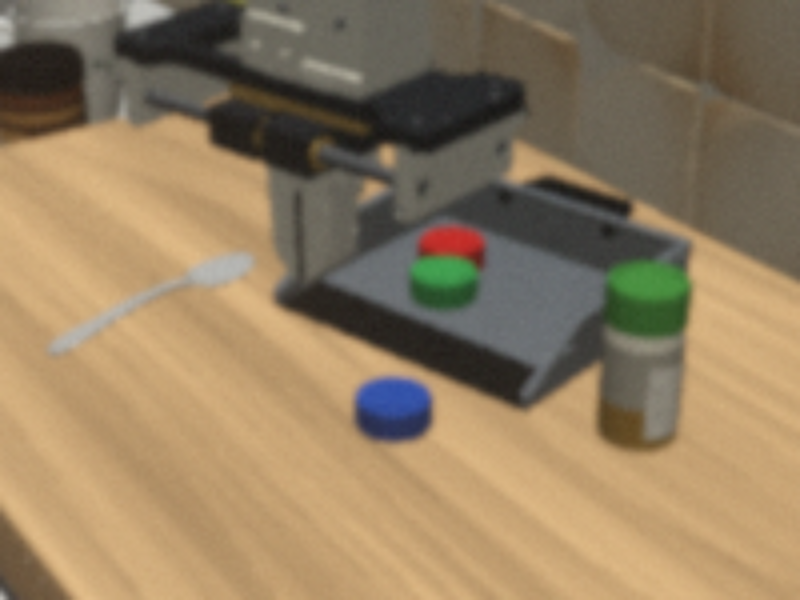

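Red and green are both in: red at (452,248) and green at (444,280) in the crop, with green's trailing edge about 44 mm in. For blue I'll open to about 74 mm and push with the right finger only, tool centre at y=+6 mm, so the body passes about 20 mm from the green jar.

```bash
python3 -m crank '[{"rx":0,"ry":0,"rz":0,"x":-0.013,"y":-0.0065,"z":0,"jaw":-0.61},{"rx":0,"ry":0,"rz":0,"x":-0.013,"y":-0.0065,"z":0,"jaw":-0.61},{"rx":0,"ry":0,"rz":0,"x":-0.012,"y":-0.0065,"z":0,"jaw":-0.61},{"rx":0,"ry":0,"rz":0,"x":0,"y":0,"z":0,"jaw":-0.61},{"rx":0,"ry":0,"rz":0,"x":0,"y":0,"z":0,"jaw":-0.61},{"rx":0,"ry":0,"rz":0,"x":0,"y":0,"z":0,"jaw":-0.61},{"rx":0,"ry":0,"rz":0,"x":0,"y":0,"z":0,"jaw":-0.61},{"rx":0,"ry":0,"rz":0,"x":0,"y":0,"z":0,"jaw":-0.61}]'
python3 - <<'E'
from h import *
tool((-.0865,.006))
d=env.snapshot("side")
cv2.imwrite("pics/c8.png",cv2.resize(d["image"][120:270,180:380,::-1],(800,600)))
E
```

```text
time: 9.2
tool_pos: [0.534, -0.0819, 0.1486]
tool_rot: [-0.098, 0.7, 0.098, 0.7]
force: [0.8, 0.3, -0.6]
finger_gap: 0.652
t 9.2 pan [-0.084   0.0059] tipz above board 0.0596 yaw err -0.0008 xax [ 0.  0. -1.] F [ 0.8  0.3 -0.6] gap 0.652
shift [-0.0025 -0.0006]
```

View pics/c8.png

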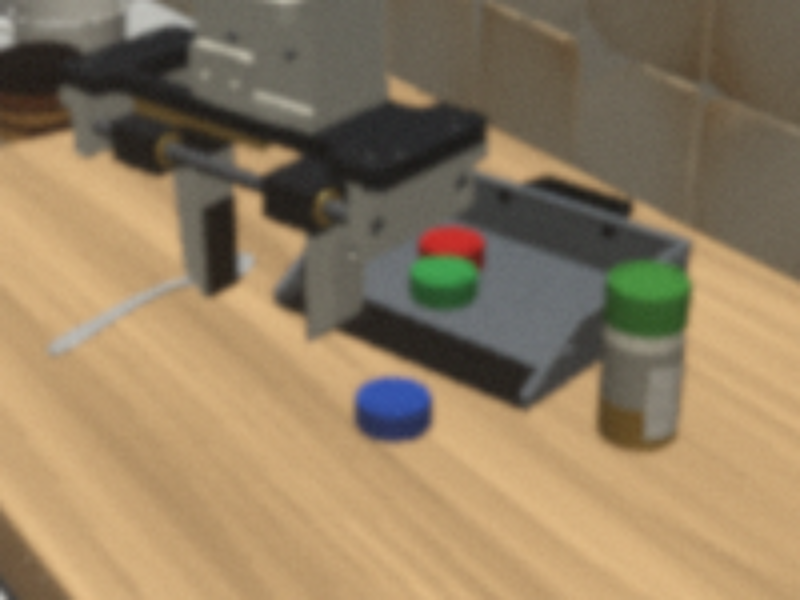

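The fingers are opening, with blue at (393,408) ahead of the right finger and the spoon clear. I'll lower and check the gap.

```bash
python3 -m crank '[{"rx":0,"ry":0,"rz":0,"x":-0.0025,"y":-0.0006,"z":-0.02,"jaw":-0.61},{"rx":0,"ry":0,"rz":0,"x":0,"y":0,"z":-0.02,"jaw":-0.61},{"rx":0,"ry":0,"rz":0,"x":0,"y":0,"z":-0.015,"jaw":-0.61},{"rx":0,"ry":0,"rz":0,"x":0,"y":0,"z":0,"jaw":-0.61},{"rx":0,"ry":0,"rz":0,"x":0,"y":0,"z":0,"jaw":-0.61}]'
python3 - <<'E'
from h import *
tool((.04,.006))
d=env.snapshot("side");print(caps(d))
cv2.imwrite("pics/c9.png",cv2.resize(d["image"][120:270,180:380,::-1],(800,600)))
E
```

```text
time: 9.75
tool_pos: [0.5314, -0.0827, 0.0939]
tool_rot: [-0.098, 0.7, 0.098, 0.7]
force: [0.4, -0.2, -0.1]
finger_gap: 0.806
t 9.75 pan [-0.0867  0.0058] tipz above board 0.0049 yaw err -0.0011 xax [-0.  0. -1.] F [ 0.4 -0.2 -0.1] gap 0.806
shift [0.1218 0.035 ]
{'red': [], 'green': [], 'blue': [(np.int32(104), [279.4, 220.0])]}
```

View pics/c9.png

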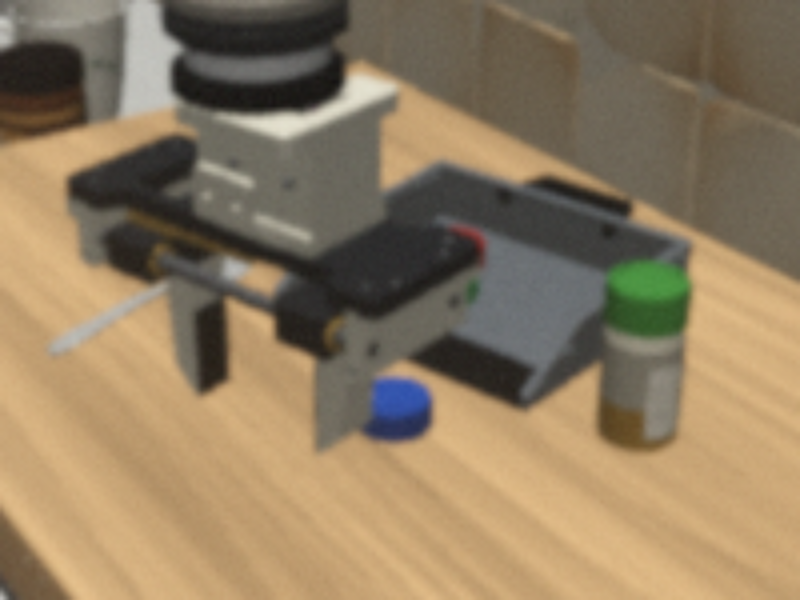

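The right finger is squarely behind blue. That's 11 pictures viewed, so from here I monitor numerically and keep the last one for the final check.

```bash
python3 -m crank '[{"rx":0,"ry":0,"rz":0,"x":0.01,"y":0.0029,"z":0,"jaw":-0.61},{"rx":0,"ry":0,"rz":0,"x":0.01,"y":0.0029,"z":0,"jaw":-0.61},{"rx":0,"ry":0,"rz":0,"x":0.01,"y":0.0029,"z":0.001,"jaw":-0.61},{"rx":0,"ry":0,"rz":0,"x":0.01,"y":0.0029,"z":0.001,"jaw":-0.61},{"rx":0,"ry":0,"rz":0,"x":0.01,"y":0.0029,"z":0.001,"jaw":-0.61},{"rx":0,"ry":0,"rz":0,"x":0.01,"y":0.0029,"z":0.001,"jaw":-0.61},{"rx":0,"ry":0,"rz":0,"x":0.01,"y":0.0029,"z":0.001,"jaw":-0.61}]'
python3 - <<'E'
from h import *
tool((.04,.006))
d=env.snapshot("side");o=caps(d)
for k,l in o.items(): print(k,[(a,uv,pan(ray(d,uv,.085))) for a,uv in l])
E
```

```text
time: 10.5
tool_pos: [0.6021, -0.0621, 0.0987]
tool_rot: [-0.098, 0.7, 0.098, 0.7]
force: [0.3, -0.8, 0.5]
finger_gap: 0.806
t 10.5 pan [-0.0131  0.0062] tipz above board 0.0097 yaw err -0.001 xax [-0.  0. -1.] F [ 0.3 -0.8  0.5] gap 0.806
shift [0.0511 0.0144]
red []
green []
blue [(np.int32(94), [301.7, 205.3], array([ 0.0268, -0.0387]))]
```

```bash
python3 -m crank '[{"rx":0,"ry":0,"rz":0,"x":0.01,"y":0.0029,"z":0,"jaw":-0.61},{"rx":0,"ry":0,"rz":0,"x":0.01,"y":0.0029,"z":0,"jaw":-0.61},{"rx":0,"ry":0,"rz":0,"x":0.01,"y":0.0029,"z":0,"jaw":-0.61},{"rx":0,"ry":0,"rz":0,"x":0.01,"y":0.0029,"z":0,"jaw":-0.61},{"rx":0,"ry":0,"rz":0,"x":0.01,"y":0.0029,"z":0,"jaw":-0.61},{"rx":0,"ry":0,"rz":0,"x":0,"y":0,"z":0,"jaw":-0.61}]'
python3 -m crank '[{"rx":0,"ry":0,"rz":0,"x":-0.01,"y":-0.0028,"z":0,"jaw":-0.61},{"rx":0,"ry":0,"rz":0,"x":-0.01,"y":-0.0028,"z":0.01,"jaw":-0.61},{"rx":0,"ry":0,"rz":0,"x":-0.01,"y":-0.0028,"z":0.03,"jaw":-0.61},{"rx":0,"ry":0,"rz":0,"x":-0.02,"y":-0.0058,"z":0.03,"jaw":-0.61},{"rx":0,"ry":0,"rz":0,"x":-0.03,"y":-0.008,"z":0.03,"jaw":-0.61},{"rx":0,"ry":0,"rz":0,"x":-0.04,"y":-0.01,"z":0.02,"jaw":-0.61},{"rx":0,"ry":0,"rz":0,"x":-0.04,"y":-0.01,"z":0.02,"jaw":-0.61},{"rx":0,"ry":0,"rz":0,"x":0,"y":0,"z":0,"jaw":-0.61}]'
python3 - <<'E'
from h import *
H["green"]=[(50,85)]
tool()
a=env.snapshot("side");b=env.snapshot("top")
for d in(a,b):
  for k,l in caps(d).items(): print(k,[(int(n),uv,pan(ray(d,uv,.087))) for n,uv in l])
im=np.vstack([cv2.resize(a["image"][120:270,180:380,::-1],(400,300)),cv2.resize(b["image"][110:260,180:380,::-1],(400,300))])
cv2.imwrite("pics/c10.png",im)
E
```

```text
time: 11.15
tool_pos: [0.6521, -0.0475, 0.0985]
tool_rot: [-0.098, 0.7, 0.098, 0.7]
force: [-0.5, -0.3, -0.3]
finger_gap: 0.807
time: 11.95
tool_pos: [0.488, -0.0911, 0.2425]
tool_rot: [-0.098, 0.699, 0.096, 0.702]
force: [0.6, 0.4, 0.2]
finger_gap: 0.803
t 11.95 pan [-0.1308  0.0098] tipz above board 0.1535 yaw err -0.003 xax [ 0.003 -0.002 -1.   ] F [0.6 0.4 0.2] gap 0.803
red [(90, [292.9, 180.2], array([0.1025, 0.0423]))]
green []
blue [(133, [314.7, 195.3], array([ 0.0751, -0.0363]))]
red [(174, [257.0, 158.6], array([0.0914, 0.0362]))]
green [(170, [269.9, 165.5], array([0.0609, 0.0175]))]
blue [(172, [288.6, 152.2], array([ 0.0695, -0.0393]))]
```

View pics/c10.png

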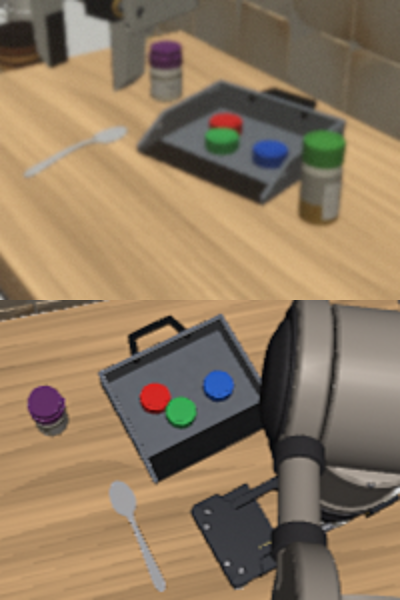

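All three caps lie flat on the pan floor in both views: x = 91, 61 and 70 mm, so every trailing edge is at least 43 mm in, past the 30 mm lip. The spoon and jars look undisturbed, and the arm is clear.

```bash
python3 -c "
from rig import env
print(env.finish_job())"
```

```text
the job is handed in; nothing more can be done
None
```

I swept red, then green, then blue over the lip into the crumb pan, pushing only and lifting none of them, and handed the job in at about 12 s of the 51 s allowed. Red and green went in with the fingers shut. Blue went in with the right finger of the half-open gripper, which kept the gripper's body away from the green jar.

**Caps:** the last top view puts them at these places in the pan, x being depth behind the lip's front edge and y the distance left of the middle:

| Cap | x (mm) | y (mm) |
|---|---|---|
| Red | 91 | 36 |
| Green | 61 | 18 |
| Blue | 70 | -39 |

All three are flat on the floor, and every trailing edge is at least 43 mm in, past the 30 mm lip.

**Agreement between views:** the side view puts red about 11 mm and blue about 6 mm deeper than the top view. For red this is because green partly hides it. The final side-view check did not detect green, though it shows in the picture and an earlier side-view measurement (64, 18) agrees with the top view.

**Other things:** the spoon and both jars look unmoved in the last pictures, judged by eye rather than re-measured. Forces in the readings at the end of each move stayed about 1 N, and the gripper was clear of everything at hand-in.

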